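# Pull out the gas-bottle tray and get a cap of unknown thread hand off

## Robot

A 6-joint arm with a two-finger parallel gripper is mounted at the origin on the work surface. World frame = base frame: x ahead of the robot, y to its left, z up, the work surface at z = 0. Lengths are in m, angles in rad, forces in N, time in s.
With the tool pointing down it reaches from about 0.375 to 0.925 m from the base axis. Payload 5.7 kg.
Tool frame: the origin (TCP) lies midway between the tips of the shut fingers; the grasp point (between the pads) lies 19 mm behind it (ctrl.grasp_offset is the distance from the TCP to the grasp point, in m); z points along the fingers, x is the direction in which the jaws open and shut, and the axes are right-handed (so a half turn about z gives the same grasp; the last joint's range is limited). The gripper opens to 85 mm and grips with 20 to 120 N. Pads are 22 mm wide; open, the fingers measure 114 mm over their backs; the gripper's body (76 mm by 85 mm) begins 54 mm behind the grasp point. The pads swing forward as they close: fully open they stand 13 mm farther back than shut.
Start: joints at [-1.322, 0.359, 1.51, -0, 1.272, -0.115], TCP at [0.213, -0.561, 0.231] pointing down, gripper open.
Joint ranges: [-2.97, 2.97], [-1.01, 2.36], [0.21, 2.38], [-0.96, 4.11], [0.2, 2.71], [-2.98, 2.98]. Speed limits (rad/s): [2.39, 2.39, 3.14, 3.14, 3.14, 3.14].

## Interface

Orientations are given as a unit quaternion [x, y, z, w].
In Python, from bench import ctrl gives the robot as it stands. The module is installed in compiled form; this text tells all that it offers.
- The arm moves only by the tool send_rows, never from a script. Its argument "increments" is a list of rows, each a list of 7 numbers: the shift along the tool's x, y, z in units of 25 mm (1.0 is 25 mm), then the turn, a rotation vector about the tool's x, y, z in units of 5 degrees (1.0 is 5 degrees), then the opening, from 0 (shut) to 1 (fully open). In form: [[dx, dy, dz, rx, ry, rz, gripper], ...]. A call has 1 to 12 rows; each row is the pose to reach, as a shift and turn from the pose commanded when the call began, along the tool's axes at that moment; what a row does not reach only later rows make up. A row lasts 1/8 s, in which the tool goes at most 62.5 mm and 10.7 degrees, less where a joint would pass 70% of its speed; a pose out of reach is approached as far as the arm can. A call with a gripper value outside its range is refused whole. The fingers move at their own pace and stop on an object; the grip force is fixed at half the most. Time passes only in rows, so rows that repeat a pose let the fingers close. It gives the time, the measured TCP pose, the force and the opening at its end, in the units of the state.
- ctrl.get_obs(): the state, without advancing time (a new reading comes with each control period).
- ctrl.grab_frame(name): name is "scene" or "top" or "wrist"; returns a dict with "image" (384x512x3 uint8, blue, green, red), "range_z" (384x512 float32, m along the optical axis (not along the pixel's ray), 0 where there is no reading), "fx", "fy", "cx", "cy" (pixels), "R" (3x3) and "t" (3): a world point X has camera coordinates R X + t. Camera axes: x right, y down, z forward; pixel columns grow to the right and rows downward; lengths in m; the calibration is good to about 2 mm. A picture is of the moment at which its call begins.
- ctrl.hand_in(): hands the job in, once; it reports no verdict.
The state is a dict: "time": time; "joint_positions": joint angles; "dq": joint speeds; "joint_efforts": joint torques, N m; "tool_pos": TCP position; "orientation": TCP orientation; "ft_force": force on the tool from outside, world axes, zero at the start; "torque": the same for the moment, N m; "gripper_width": finger opening in m.
Only numpy, scipy, OpenCV 4.12 (cv2) and the standard library are available. Lean on these libraries where they do the work, as an engineer would, in place of code of your own. Each camera call takes 0.05 s, during which the arm holds its last target. There are 200 camera calls.

## Task

Pull the gas-bottle tray by its handle all the way out from under the plywood shelf, then unscrew and lift off the cap of the bottle nearest the handle. Nobody noted which gas is in it, so its thread may be right- or left-handed: try loosening both ways to find out. Finish with the gripper still holding the cap level and still, straight above its bottle and at least 5 cm clear of it; leave the other bottle's cap on and do not disturb anything else on the platform.

Things in the scene. Friction and masses are not known exactly. Their poses are not given: they have to be found in the camera images.
- rack: Fixed plywood riser shelf, 300 mm wide (its x), 340 mm deep (its y); board from 215 to 233 mm above the platform, on legs; on it grey baskets, up to 413 mm, from 105 mm behind its front edge. Origin at platform height under the middle of the front edge; y points in under the shelf, z up. Two guide battens 14 mm high at x = +-68 to +-88 mm reach out to y = -215 mm.
- tray (a joint): How far the plywood tray under the shelf is pulled out along the rack's -y, between the battens: 0 m fully in (the start), 0.20 m fully out against its stop. It resists with about 3 N and stays where it is left. Tray 130 mm wide, 250 mm long, walls 37 mm high, front board 45 mm high.
- tray_handle (a point): Middle of the tray's steel bar handle: round bar 12 mm thick, 100 mm long along the rack's x, 70 mm above the platform, a post at each end, 54 mm in front of the tray's front board and 72 mm in front of the shelf's edge when the tray is in. Can be pinched from above, fingers before and behind it. Axes as the rack's.
- front_seat (a point): Where the centre of the front cap lies when screwed home (rides with the tray): on the axis of the bottle nearest the handle, 127 mm behind the handle, 167 mm above the platform; 55 mm under the shelf with the tray in, 145 mm in front of the shelf's edge with it out. Grey steel gas bottle, 84 mm diameter, fixed upright, cannot turn; its shoulder lies 30 mm and more below this point.
- rear_seat (a point): The same for the second, identical gas bottle, 110 mm farther in along the tray.
- front_cap_mid (a point): Centre of the front bottle's black cap: round, ribbed, 50 mm diameter, 40 mm high, about 45 g; z is its axis, up. Lugs in its skirt sit under a steep thread hidden inside. One way it is hard against the stop (2 degrees of play); the other way it turns almost freely, staying at its height, and lifts straight off once turned 55 to 110 degrees (80 is good), not before.
- front_cap: The same cap as a body; origin at its centre, as front_cap_mid. Which way loosens cannot be seen and differs from start to start: counter-clockwise from above (right-hand thread) or clockwise (left-hand). Turning it the wrong way only slips in the grip or pushes back.
- rear_cap_mid (a point): Centre of the same kind of cap on the rear bottle, which stays on.
- swing_a: Bystander: amber swing-top bottle, 68 mm in diameter, 252 mm high; origin at its foot.
- swing_b: Bystander: second such swing-top bottle.
- jar: Bystander: clear open glass jar, 92 mm in diameter, 130 mm high; origin at its foot.
- puck_a: Bystander: crushed can, flat, 66 mm in diameter, 27 mm high; origin at its underside.
- puck_b: Bystander: second crushed can.
- basket_top: Bystander: upper grey plastic basket, 260 x 180 x 90 mm, loose on the lower one on the shelf; origin at its underside.

How it is judged:
By the outcome, as a careful person would: the job done as asked, in the order asked, and still so for the second after the job is handed in, while the arm keeps its last pose, push and grip.
It also fails if it takes over 59 s, if anything falls off the work surface, if the arm or the gripper's body presses on something with over 40 N, if the wrist force passes 120 N, or if a joint passes its speed limit or range.

## Working session

There is one attempt and no reset: what is moved stays moved. The work goes in short steps, Python scripts to look and compute and a tool call to move; the robot and the scene stay as the last step left them, time stands still between calls to the robot, and variables do not carry over. Pictures are saved under pics/ and viewed, about 8 in all and at most 12, crops included, and the job is handed in when it is done.

Besides the shell and the picture viewer there is one more tool, called after "Emit:" by a JSON object that holds its "name" and its "arguments", one argument or row to a line. send_rows: Moves the arm, as the interface text tells. Its arguments: {"type":"object","properties":{"increments":{"type":"array","items":{"type":"array","items":{"type":"number"}}}},"required":["increments"]}

```bash
mkdir -p pics; cat > h.py <<'E'
import numpy as np, cv2
from bench import ctrl
def cloud(f):
    z=f["range_z"]; v,u=np.mgrid[:384,:512]
    P=np.stack([(u-f["cx"])/f["fx"]*z,(v-f["cy"])/f["fy"]*z,z],-1)
    return (P-f["t"])@f["R"]   # R^T (P-t)
E
python3 - <<'E'
from h import *
o=ctrl.get_obs(); print(o)
for n in("scene","top"):
    f=ctrl.grab_frame(n); np.savez(n,**f); cv2.imwrite(f"pics/{n}1.png",f["image"])
    print(n,-f["R"].T@f["t"])
a=cv2.imread("pics/scene1.png");b=cv2.imread("pics/top1.png")
cv2.imwrite("pics/both1.png",np.vstack([a,b])[:,:])
E
```

```text
{'time': 0.0, 'joint_positions': array([-1.32207261e+00,  3.59533761e-01,  1.51146545e+00,  1.32818172e-05,
        1.27252256e+00, -1.15122998e-01]), 'dq': array([ 1.60145763e-03, -8.60208743e-04, -7.00035614e-05, -4.43834825e-04,
        3.66855183e-04,  7.43633135e-04]), 'joint_efforts': array([ 2.71293175e-03, -5.27620268e+01, -2.78620613e+01, -2.18648728e-05,
        1.28005369e-02, -1.62948822e-05]), 'tool_pos': array([ 0.21333207, -0.56003634,  0.23042392]), 'orientation': array([ 8.23367119e-01, -5.67508288e-01, -7.21876760e-04, -6.39776656e-04]), 'ft_force': array([ 0.12409881, -0.52401779,  0.43059804]), 'torque': array([-0.03081981,  0.00144952, -0.0060004 ]), 'gripper_width': 0.08532441081664019}
scene [ 1.32381643 -0.57298029  1.03758341]
top [0.47942697 0.06623531 1.24833747]
```

View pics/scene1.png

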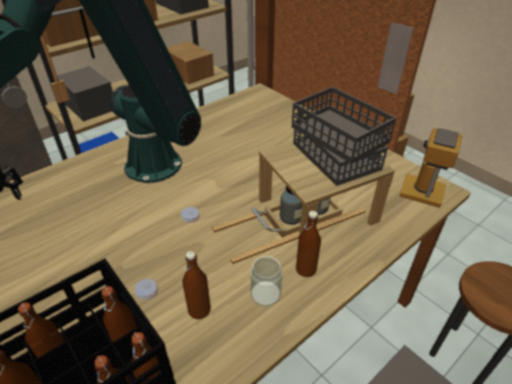

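View pics/top1.png

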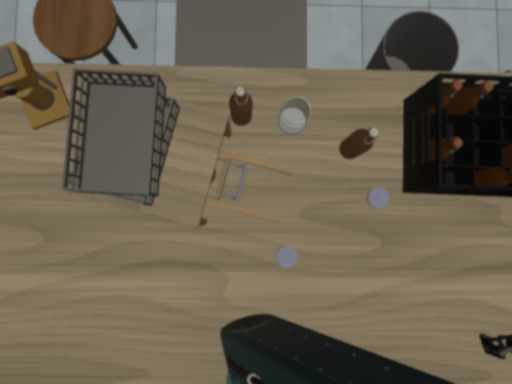

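The scene view shows the shelf at the far right with the front bottle near (290,205). In the top view the shelf's front edge runs from (228,118) to (203,222), the handle is near (240,182), the battens end at (290,173) and (280,220), the pucks are at (378,197) and (287,257), swing-tops at (240,105) and (358,143), and the jar at (293,115).

```bash
python3 - <<'E'
from h import *
f=dict(np.load("top.npz")); W=cloud(f); z=W[...,2]; print("fx",f["fx"])
m=(z>.222)&(z<.245); m[:, :150]=0; m[:,300:]=0; m[260:]=0; m[:100]=0
p=W[m]; print("shelf",m.sum(),p.min(0),p.max(0))
# front edge: per row, largest column
e=[]
for r in range(125,218,3):
    c=np.where(m[r,:])[0]
    if len(c): e.append(W[r,c.max()])
e=np.array(e); print(e[::4].round(3))
vx,vy,x0,y0=cv2.fitLine(e[:,:2].astype(np.float32),cv2.DIST_HUBER,0,.01,.01).ravel()
print("edge dir",vx,vy,np.degrees(np.arctan2(vy,vx)),x0,y0)
h=(z>.055)&(z<.09); h[:, :215]=0; h[:,262:]=0; h[:150]=0;h[215:]=0
ys,xs=np.where(h); print("handle px",len(xs),xs.min(),xs.max(),ys.min(),ys.max()); 
if len(xs): print(W[h].mean(0), W[h].min(0),W[h].max(0))
for n,(u,v) in dict(swa=(240,105),swb=(358,143),jar=(293,115),pa=(378,197),pb=(287,257)).items():
    print(n,W[v,u].round(3))
print(W[340,490])
a=cv2.imread("pics/top1.png")[95:275,170:320]; b=cv2.imread("pics/scene1.png")[170:300,200:380]
cv2.imwrite("pics/c2.png",np.hstack([cv2.resize(a,(430,516)),cv2.resize(b,(370,516))]))
E
```

```text
fx 401.6149860155107
shelf 5955 [0.45785063 0.11560627 0.22238936] [0.78067479 0.30807202 0.24479177]
[[0.717 0.123 0.23 ]
 [0.686 0.13  0.232]
 [0.655 0.137 0.228]
 [0.623 0.146 0.233]
 [0.592 0.153 0.231]
 [0.562 0.161 0.228]
 [0.532 0.168 0.224]
 [0.501 0.177 0.23 ]]
edge dir 0.969505 -0.24507159 -14.186063 0.5969428 0.15210119
handle px 173 231 247 164 200
[0.5839897  0.08220754 0.07140068] [0.53178679 0.06437983 0.05578952] [0.64029453 0.11056034 0.07932704]
swa [0.785 0.086 0.178]
swb [ 0.689 -0.239  0.165]
jar [ 0.807 -0.079  0.   ]
pa [ 0.55  -0.339  0.025]
pb [ 0.365 -0.06   0.033]
[ 0.20425828 -0.50739364  0.29792883]
```

View pics/c2.png

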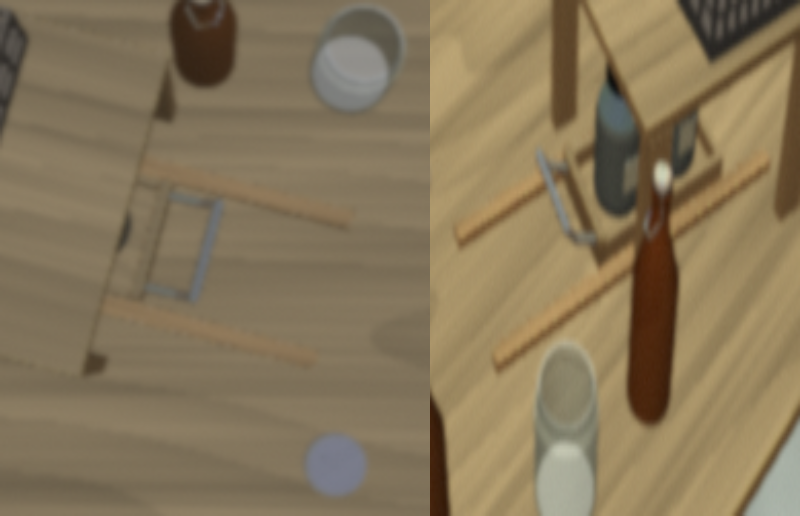

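```bash
cat >> h.py <<'E'
def px2w(f,u,v,z):
    d=f["R"].T@np.array([(u-f["cx"])/f["fx"],(v-f["cy"])/f["fy"],1]); c=-f["R"].T@f["t"]
    return c+d*(z-c[2])/d[2]
def togo(p,yaw_deg=None):
    "units from current pose to TCP p (world), tool x at yaw"
    from scipy.spatial.transform import Rotation as Ro
    o=ctrl.get_obs(); R=Ro.from_quat(o["orientation"]).as_matrix()
    d=R.T@(np.array(p)-o["tool_pos"])/.025
    r=np.zeros(3)
    if yaw_deg is not None:
        a=np.radians(yaw_deg); c,s=np.cos(a),np.sin(a)
        T=np.array([[c,s,0],[s,-c,0],[0,0,-1]]); r=Ro.from_matrix(R.T@T).as_rotvec(degrees=True)/5
    print("units",d.round(2),r.round(2)); return d,r
E
python3 - <<'E'
from h import *
f=dict(np.load("top.npz"))
A=px2w(f,246.7,165.8,.07);B=px2w(f,238,199.6,.07);M=(A+B)/2
print(A,B,M,np.linalg.norm(A-B))
ry=np.array([.24507,.9695]);print("dist to edge",(np.array([.59694,.1521])-M[:2])@ry)
C1=px2w(f,228,118,.233);C2=px2w(f,203,222,.233);m=(C1+C2)/2; print("corners",C1,C2,np.linalg.norm(C1-C2)," handle pred",m[:2]-.072*ry)
togo([M[0],M[1],.20],75.8)
E
```

```text
[0.63342918 0.06541242 0.07      ] [0.53314377 0.08938261 0.07      ] [0.58328647 0.07739752 0.07      ] 0.10311030213595246
dist to edge 0.07577012894840661
corners [0.73505056 0.11546834 0.233     ] [0.46816551 0.17301741 0.233     ] 0.2730192693237314  handle pred [0.58396299 0.07443887]
units [-18.56 -22.9    1.26] [ -0.03   0.   -28.99]
```

Emit:
{"name": "send_rows", "arguments": {
  "increments": [
    [0,0,-2,0,0,-2,1],
    [-4,-5,-2,0,0,-6,0.5],
    [-18.5,-22.9,-1,0,0,-29,0.5],
    [-18.5,-22.9,-1,0,0,-29,0.5],
    [-18.5,-22.9,-1,0,0,-29,0.5],
    [-18.5,-22.9,-1,0,0,-29,0.5],
    [-18.5,-22.9,-1,0,0,-29,0.5],
    [-18.5,-22.9,-1,0,0,-29,0.5],
    [-18.5,-22.9,-1,0,0,-29,0.5],
    [-18.5,-22.9,-1,0,0,-29,0.5],
    [-18.5,-22.9,-1,0,0,-29,0.5],
    [-18.5,-22.9,-1,0,0,-29,0.5]
  ]
}}

```text
time: 1.6
tool_pos: [0.5599, 0.035, 0.2578]
orientation: [0.869, 0.495, -0.0, -0.0]
ft_force: [0.8, -1.3, 0.2]
gripper_width: 0.0426
```

```bash
python3 - <<'E'
from h import *
togo([.584,.077,.15],75.8)
f=ctrl.grab_frame("wrist"); np.savez("w1",**f); cv2.imwrite("pics/w1.png",f["image"]); print(-f["R"].T@f["t"])
E
```

```text
units [ 1.94 -0.03  4.31] [-0.    0.   -3.28]
[0.48873979 0.07780419 0.40052256]
```

View pics/w1.png

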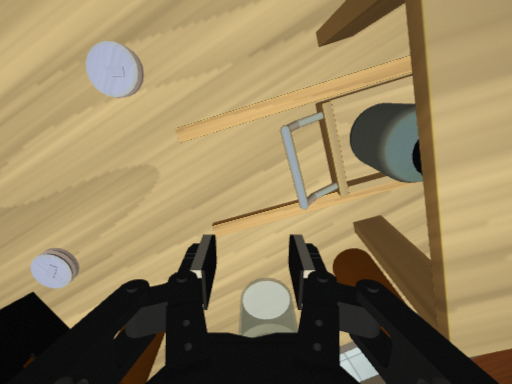

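The wrist view shows the handle bar from (286,129) to (306,205), with the front bottle at (390,140), mostly under the shelf edge.

```bash
python3 - <<'E'
from h import *
f=dict(np.load("w1.npz"))
A=px2w(f,286,129,.07);B=px2w(f,306,205,.07);M=(A+B)/2
print(A,B,M,np.linalg.norm(A-B),np.degrees(np.arctan2(*(B-A)[1::-1])))
W=cloud(f)
for u,v in((289,140),(296,167),(302,193)):print(W[v-2:v+3,u-3:u+4][...,2].max(),W[v,u])
E
```

```text
[0.53754919 0.09560173 0.07      ] [0.63653307 0.07190937 0.07      ] [0.58704113 0.08375555 0.07      ] 0.10177983607849825 -13.46082426342959
0.07749149781799497 [0.54964903 0.0922575  0.07639631]
0.40052256395924085 [0.58286358 0.08417051 0.07655831]
0.07708155215299607 [0.61632021 0.07507558 0.07705947]
```

Emit:
{"name": "send_rows", "arguments": {
  "increments": [
    [1.0,0,0,0,0,-2,0.5],
    [2.1,0,2,0,0,-3.3,0.5],
    [2.1,0,4,0,0,-3.3,0.5],
    [2.1,0,4.3,0,0,-3.3,0.5]
  ]
}}

```text
time: 2.15
tool_pos: [0.5829, 0.078, 0.147]
orientation: [0.791, 0.612, -0.003, -0.003]
ft_force: [-0.9, -0.5, 0.3]
gripper_width: 0.0429
```

```bash
python3 - <<'E'
from h import *
togo([.586,.081,.053],75.8)
print(ctrl.get_obs()["tool_pos"])
E
```

```text
units [0.16 0.12 3.76] [-0.09  0.03 -0.06]
[0.58289879 0.07798677 0.14696909]
```

Good; descend and close.

Emit:
{"name": "send_rows", "arguments": {
  "increments": [
    [0.15,0.1,1.5,0,0,0,0.5],
    [0.15,0.1,3,0,0,0,0.5],
    [0.15,0.1,3.75,0,0,0,0.5],
    [0.15,0.1,3.75,0,0,0,0.5],
    [0.15,0.1,3.75,0,0,0,0],
    [0.15,0.1,3.75,0,0,0,0],
    [0.15,0.1,3.75,0,0,0,0],
    [0.15,0.1,3.75,0,0,0,0]
  ]
}}

```text
time: 3.15
tool_pos: [0.5909, 0.08, 0.0589]
orientation: [0.79, 0.613, 0.001, 0.001]
ft_force: [-1.6, -3.8, 5.4]
gripper_width: 0.0097
```

Emit:
{"name": "send_rows", "arguments": {
  "increments": [
    [-0.2,0,0,0,0,0,0],
    [-0.6,0,0,0,0,0,0],
    [-1.2,0,0,0,0,0,0],
    [-1.8,0,0,0,0,0,0],
    [-2.4,0,0,0,0,0,0],
    [-3,0,0,0,0,0,0],
    [-3.5,0,0,0,0,0,0],
    [-3.9,0,0,0,0,0,0],
    [-4,0,0,0,0,0,0]
  ]
}}

```text
time: 4.28
tool_pos: [0.5668, -0.0164, 0.0589]
orientation: [0.791, 0.612, 0.002, 0.001]
ft_force: [1.1, 2.9, 6.4]
gripper_width: 0.0097
```

```bash
python3 - <<'E'
from h import *
o=ctrl.get_obs();print(o["tool_pos"],o["ft_force"],o["gripper_width"])
f=ctrl.grab_frame("top"); np.savez("top2",**f)
cv2.imwrite("pics/top2.png",cv2.resize(f["image"][90:280,150:400],(750,570)))
E
```

```text
[ 0.56680018 -0.0163884   0.0588756 ] [1.08098939 2.89477485 6.35973979] 0.009693952564464132
```

View pics/top2.png

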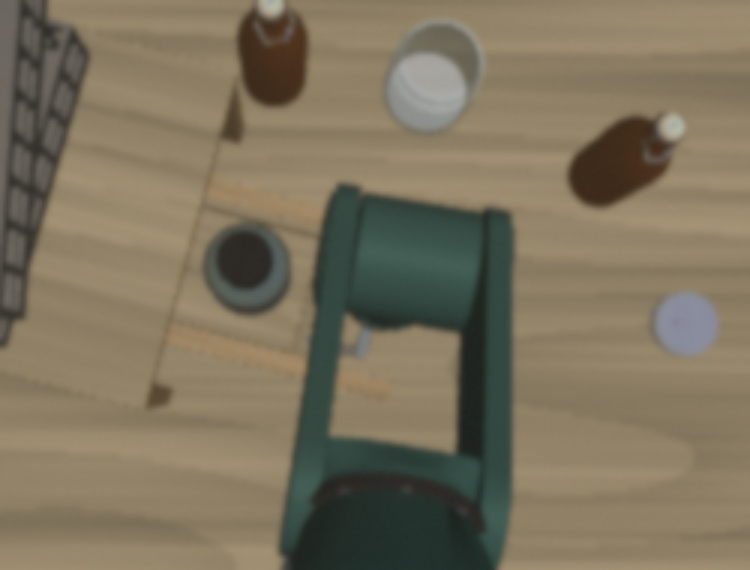

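The tray is about half out: the front bottle's cap shows at crop pixel (245,260), and the force is about 3 N as expected. I'll pull the rest.

Emit:
{"name": "send_rows", "arguments": {
  "increments": [
    [-0.5,0,0,0,0,0,0],
    [-1.1,0,0,0,0,0,0],
    [-1.7,0,0,0,0,0,0],
    [-2.3,0,0,0,0,0,0],
    [-2.9,0,0,0,0,0,0],
    [-3.4,0,0,0,0,0,0],
    [-3.8,0,0,0,0,0,0],
    [-4,0,0,0,0,0,0],
    [-4.1,0,0,0,0,0,0],
    [-4.2,0,0,0,0,0,0],
    [-4.2,0,0,0,0,0,0]
  ]
}}

```text
time: 5.7
tool_pos: [0.5422, -0.1142, 0.0589]
orientation: [0.791, 0.611, 0.005, 0.0]
ft_force: [9.4, 19.1, 6.7]
gripper_width: 0.0098
```

Travel is 200.2 mm and the force is up to 21 N, so the tray is at its stop. I'll relax, open and rise.

Emit:
{"name": "send_rows", "arguments": {
  "increments": [
    [0.1,0,0,0,0,0,0],
    [0.1,0,0,0,0,0,0.5],
    [0.1,0,0,0,0,0,0.5],
    [0.1,0,0,0,0,0,0.5],
    [0.1,0,-1,0,0,0,0.5],
    [0.1,0,-3,0,0,0,0.5],
    [0.1,0,-5,0,0,0,0.5],
    [0.1,0,-7,0,0,0,1],
    [0.1,0,-9,0,0,0,1],
    [0.1,0,-9,0,0,0,1]
  ]
}}

```text
time: 6.95
tool_pos: [0.5415, -0.1162, 0.2863]
orientation: [0.791, 0.612, 0.002, 0.004]
ft_force: [0.2, -0.2, -0.2]
gripper_width: 0.0856
```

```bash
python3 - <<'E'
from h import *
o=ctrl.get_obs();print(o["tool_pos"],o["ft_force"],o["joint_positions"])
for n in("top","wrist"):
    f=ctrl.grab_frame(n); np.savez(n+"3",**f); cv2.imwrite(f"pics/{n}3.png",f["image"])
cv2.imwrite("pics/c3.png",np.hstack([cv2.resize(cv2.imread("pics/top3.png")[90:280,170:330],(400,475)),cv2.resize(cv2.imread("pics/wrist3.png"),(400,300))if 0 else cv2.resize(cv2.imread("pics/wrist3.png")[:, 100:423],(400,475))]))
E
```

```text
[ 0.54150739 -0.11622012  0.28633285] [ 0.23811685 -0.16999615 -0.24933961] [-3.36104032e-01  2.41310618e-01  1.54136158e+00 -5.99238438e-05
  1.35035519e+00 -1.65375140e+00]
```

View pics/c3.png

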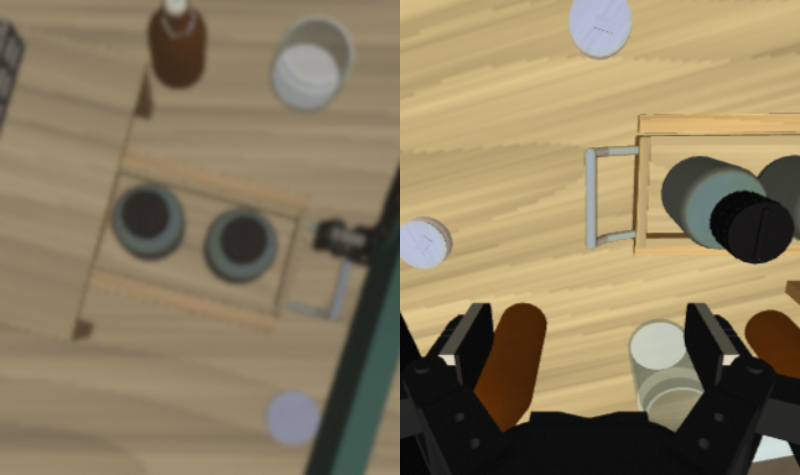

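The tray is fully out: front cap at crop (240,235) in the top view and (757,226) in the wrist view, rear cap also clear of the edge.

```bash
python3 - <<'E'
from h import *
ry=np.array([.2447,.9696])
print("pred from handle",np.array([.588,.0815])-.2*ry+.127*ry, np.array([.5422,-.1142])+.127*ry)
for n in("wrist3","top3"):
    f=dict(np.load(n+".npz")); W=cloud(f); m=(W[...,2]>.179)&(W[...,2]<.195)&(np.linalg.norm(W[...,:2]-[.572,.008],axis=-1)<.05)
    m=m.astype(np.uint8); k,l,s,c=cv2.connectedComponentsWithStats(m); 
    i=1+s[1:,4].argmax(); P=W[l==i]; (cx,cy),r=cv2.minEnclosingCircle(P[:,:2].astype(np.float32))
    print(n,s[i],P.mean(0),np.median(P[:,2]),(cx,cy),r)
print("manual",px2w(dict(np.load("wrist3.npz")),388,182.6,.187),px2w(dict(np.load("top3.npz")),266,184,.187))
E
```

```text
pred from handle [0.5701369 0.0107192] [0.5732769 0.0089392]
wrist3 [ 361  160   58   53 2316] [0.56589393 0.00977463 0.18678261] 0.1869366724270977 (0.5676907300949097, 0.010712464340031147) 0.025767849758267403
top3 [258 177  19  19 275] [0.56663101 0.00994961 0.18588246] 0.18589416119276791 (0.5667850375175476, 0.010150055401027203) 0.025346096605062485
manual [0.56147537 0.00854404 0.187     ] [0.57032608 0.01352889 0.187     ]
```

```bash
python3 - <<'E'
from h import *
togo([.567,.010,.235],0)
E
```

```text
units [ 5.13 -0.17  1.88] [ 0.  -0.  15.1]
```

Emit:
{"name": "send_rows", "arguments": {
  "increments": [
    [1.5,0,0,0,0,2,1],
    [3.5,-0.1,0.3,0,0,4,1],
    [5.1,-0.2,1,0,0,6,1],
    [5.1,-0.2,1.9,0,0,8,1],
    [5.1,-0.2,1.9,0,0,10,1],
    [5.1,-0.2,1.9,0,0,12,1],
    [5.1,-0.2,1.9,0,0,14,1],
    [5.1,-0.2,1.9,0,0,15.1,1],
    [5.1,-0.2,1.9,0,0,15.1,1],
    [5.1,-0.2,1.9,0,0,15.1,1]
  ]
}}

```text
time: 8.3
tool_pos: [0.5654, 0.0096, 0.2332]
orientation: [1.0, 0.001, -0.001, -0.0]
ft_force: [0.5, -0.3, -0.6]
gripper_width: 0.0851
```

```bash
python3 - <<'E'
from h import *
togo([.567,.010,.149],0)
f=ctrl.grab_frame("wrist"); W=cloud(f); m=(W[...,2]>.179)&(W[...,2]<.195)&(np.linalg.norm(W[...,:2]-[.567,.01],axis=-1)<.05)
k,l,s,c=cv2.connectedComponentsWithStats(m.astype(np.uint8)); i=1+s[1:,4].argmax();P=W[l==i]
print(s[i],P.mean(0),cv2.minEnclosingCircle(P[:,:2].astype(np.float32)))
cv2.imwrite("pics/w4.png",f["image"])
E
```

```text
units [ 0.07 -0.02  3.37] [-0.    0.02  0.02]
[ 224  179   67   64 3262] [0.56867611 0.01349466 0.18703476] ((0.5688233375549316, 0.011434958316385746), 0.02582157962024212)
```

Emit:
{"name": "send_rows", "arguments": {
  "increments": [
    [0.1,-0.05,1,0,0,0,1],
    [0.1,-0.05,2,0,0,0,1],
    [0.1,-0.05,3,0,0,0,1],
    [0.1,-0.05,3.35,0,0,0,1],
    [0.1,-0.05,3.35,0,0,0,1],
    [0.1,-0.05,3.35,0,0,0,0.2],
    [0.1,-0.05,3.35,0,0,0,0.2],
    [0.1,-0.05,3.35,0,0,0,0.2],
    [0.1,-0.05,3.35,0,0,0,0.2]
  ]
}}

```text
time: 9.48
tool_pos: [0.5695, 0.0108, 0.1519]
orientation: [1.0, 0.0, 0.001, 0.0]
ft_force: [-0.8, -0.1, 5.6]
gripper_width: 0.0483
```

```bash
python3 - <<'E'
from h import *
o=ctrl.get_obs();print(o["tool_pos"],o["ft_force"],o["torque"],o["gripper_width"],o["joint_positions"])
E
```

```text
[0.56946208 0.01077219 0.15190275] [-0.77462426 -0.14660658  5.61831331] [-0.00199572  0.13072913  0.05644401] 0.048262539537683634 [-1.02386540e-01  3.97958062e-01  1.66947550e+00  5.86925063e-05
  1.07201645e+00 -1.02788839e-01]
```

Gripped (48 mm). First test: counter-clockwise (rz negative), 15°.

Emit:
{"name": "send_rows", "arguments": {
  "increments": [
    [0,0,0,0,0,-0.5,0],
    [0,0,0,0,0,-1.2,0],
    [0,0,0,0,0,-2,0],
    [0,0,0,0,0,-3,0],
    [0,0,0,0,0,-3,0]
  ]
}}

```text
time: 10.1
tool_pos: [0.5695, 0.0109, 0.1517]
orientation: [0.992, 0.13, 0.001, -0.0]
ft_force: [-0.3, -0.3, 6.8]
gripper_width: 0.0487
```

```bash
python3 - <<'E'
from h import *
o=ctrl.get_obs();print(o["tool_pos"],o["ft_force"],o["torque"],o["gripper_width"],o["joint_positions"][5])
f=ctrl.grab_frame("wrist");cv2.imwrite("pics/w5.png",f["image"])
E
```

```text
[0.56954112 0.01092923 0.15174163] [-0.29509466 -0.25906159  6.80905666] [ 0.07485472  0.0618744  -0.63006193] 0.048738718632241836 -0.3634705106065138
```

Resisting moment is −0.63 N m, which suggests the stop. Now the other way: back to zero and 15° clockwise.

Emit:
{"name": "send_rows", "arguments": {
  "increments": [
    [0,0,0,0,0,1,0],
    [0,0,0,0,0,2,0],
    [0,0,0,0,0,3,0],
    [0,0,0,0,0,3,0]
  ]
}}

```text
time: 10.65
tool_pos: [0.5697, 0.0107, 0.1518]
orientation: [1.0, -0.001, 0.001, 0.0]
ft_force: [0.3, -0.1, 5.0]
gripper_width: 0.0488
```

```bash
python3 - <<'E'
from h import *
print(ctrl.get_obs()["torque"])
E
```

```text
[-0.05411148  0.05041059 -0.03116396]
```

Emit:
{"name": "send_rows", "arguments": {
  "increments": [
    [0,0,0,0,0,1,0],
    [0,0,0,0,0,2,0],
    [0,0,0,0,0,3,0],
    [0,0,0,0,0,3,0]
  ]
}}

```text
time: 11.15
tool_pos: [0.5697, 0.0106, 0.1518]
orientation: [0.991, -0.131, 0.001, 0.0]
ft_force: [-0.5, 0.1, 4.8]
gripper_width: 0.0484
```

```bash
python3 - <<'E'
from h import *
o=ctrl.get_obs();print(o["tool_pos"],o["ft_force"],o["torque"],o["gripper_width"],o["joint_positions"][5])
f=ctrl.grab_frame("wrist");cv2.imwrite("pics/w6.png",f["image"])
a=cv2.imread("pics/w5.png")[120:,100:420];cv2.imwrite("pics/c6.png",np.hstack([a,f["image"][120:,100:420]]))
E
```

```text
[0.56972233 0.01063209 0.15177034] [-0.49060408  0.0575449   4.75223469] [-0.00643592 -0.01351819  0.00064607] 0.04842539805149865 0.16118692158797807
```

View pics/c6.png

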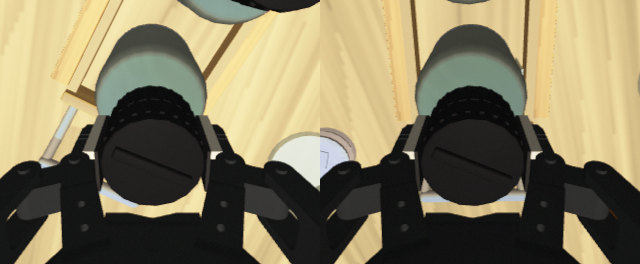

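The mark on the cap keeps the same angle in the gripper (about 19°) across the 30° clockwise swing with no moment. So the cap turns freely clockwise, a left-hand thread, and is now about 30° off its stop. I'll turn 50° more.

Emit:
{"name": "send_rows", "arguments": {
  "increments": [
    [0,0,0,0,0,1,0],
    [0,0,0,0,0,2.2,0],
    [0,0,0,0,0,3.5,0],
    [0,0,0,0,0,5,0],
    [0,0,0,0,0,6.5,0],
    [0,0,0,0,0,8,0],
    [0,0,0,0,0,9.3,0],
    [0,0,0,0,0,10,0],
    [0,0,0,0,0,10,0]
  ]
}}

```text
time: 12.32
tool_pos: [0.5697, 0.0106, 0.1518]
orientation: [0.843, -0.538, 0.001, -0.0]
ft_force: [0.1, -0.0, 5.0]
gripper_width: 0.0489
```

```bash
python3 - <<'E'
from h import *
o=ctrl.get_obs();print(o["tool_pos"],o["ft_force"],o["torque"],o["gripper_width"],o["joint_positions"][5])
E
```

```text
[0.56973    0.01059331 0.1517802 ] [ 0.08846673 -0.02101232  4.95492945] [-0.0399474  -0.01176141  0.0171629 ] 0.048869730543257855 1.033614810170056
```

Emit:
{"name": "send_rows", "arguments": {
  "increments": [
    [0,0,-0.2,0,0,0,0],
    [0,0,-0.4,0,0,0,0],
    [0,0,-0.4,0,0,0,0]
  ]
}}

```text
time: 12.7
tool_pos: [0.5688, 0.0109, 0.1611]
orientation: [0.843, -0.537, 0.0, -0.0]
ft_force: [0.8, -0.8, -0.4]
gripper_width: 0.0488
```

Free: only the cap's weight remains. I'll lift to about 100 mm.

Emit:
{"name": "send_rows", "arguments": {
  "increments": [
    [0,0,-0.4,0,0,0,0],
    [0,0,-0.9,0,0,0,0],
    [0,0,-1.6,0,0,0,0],
    [0,0,-2.3,0,0,0,0],
    [0,0,-3,0,0,0,0],
    [0,0,-3.5,0,0,0,0],
    [0,0,-3.7,0,0,0,0],
    [0,0,-3.7,0,0,0,0],
    [0,0,-3.7,0,0,0,0],
    [0,0,-3.7,0,0,0,0]
  ]
}}

```text
time: 13.95
tool_pos: [0.5682, 0.0109, 0.2525]
orientation: [0.843, -0.537, -0.001, 0.0]
ft_force: [-0.0, -0.9, -1.2]
gripper_width: 0.0488
```

```bash
python3 - <<'E'
from h import *
o=ctrl.get_obs();print(o["tool_pos"],o["orientation"],o["ft_force"],o["gripper_width"],abs(o["dq"]).max())
w=ctrl.grab_frame("wrist")["image"];s=ctrl.grab_frame("scene")["image"]
cv2.imwrite("pics/c7.png",np.hstack([cv2.resize(w,(400,300)),cv2.resize(s[120:330,150:430],(400,300))]))
t=ctrl.grab_frame("top");W=cloud(t)
for n,(u,v) in dict(swa=(240,105),swb=(358,143),jar=(293,115),pa=(378,197),pb=(287,257)).items(): print(n,W[v,u].round(3))
print(cv2.absdiff(t["image"],cv2.imread("pics/top1.png"))[60:215,60:220].max())
E
```

```text
[0.56823514 0.01089387 0.25246398] [ 8.43465437e-01 -5.37183055e-01 -5.99010924e-04  2.50576894e-04] [-0.03924728 -0.89949212 -1.23794231] 0.0487686690588167 0.0034707652917532338
swa [0.785 0.086 0.18 ]
swb [ 0.688 -0.238  0.17 ]
jar [ 0.806 -0.078  0.005]
pa [ 0.549 -0.339  0.027]
pb [ 0.364 -0.06   0.025]
79
```

View pics/c7.png

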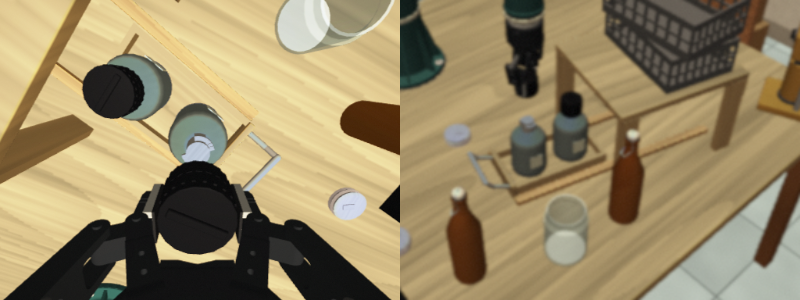

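The wrist view shows the cap held at (197,220), the front neck bare at (197,150) and the rear cap on at (113,92). The scene view shows the tray out and the bystanders in place.

```bash
python3 -c "
from bench import ctrl
print(ctrl.hand_in())"
```

```text
the job is handed in; nothing more can be done
None
```

The tray is fully out and the gripper is holding the front cap above its bottle. The job was handed in at about 14 s of robot time.

- **Tray:** I pulled it 200 mm by the handle, until the force rose to about 21 N against the stop.
- **Thread:** it is left-handed. Counter-clockwise met a resisting moment of about 0.63 N m. Clockwise turned freely, and the mark on the cap moved with the gripper. I turned it about 80° clockwise from the stop and it lifted off.
- **Final state:** the cap is about 100 mm above its seat, with the tool level to within about 0.1° and the arm still. It is within about 2 mm of the bottle axis as measured.
- **Other items:** the last pictures show the front neck bare and the rear cap still on. Single depth readings at the bottles, the jar and both cans are within 2 mm sideways of where they started.

**Checks that disagreed:**
- The handle measured 9.7 mm wide in the grip instead of 12 mm, and the cap 48.8 mm instead of 50 mm.
- A small upward force of about 5 N showed while gripping the handle and the cap. It disappeared when the cap came free.
- A before/after picture comparison around the shelf and baskets did show a difference. I put this down to the moved tray at its edge and did not check it further; the baskets look unmoved in the final scene view.

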